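# Zero a bench torque tester and hold its gauge plug at full twist

## Task

Check the bench torque tester: first turn the knurled black bezel of its dial until the black zero triangle stands at the tip of the resting red pointer. Then take the gauge plug with the orange grip from the stand, set it in the tester's round socket with its two lugs going down through the two slots, push it fully home against the spring and twist it clockwise (seen from above) a quarter turn to the stop, so that the pointer swings into the green band. Finish while still gripping the plug, pressed home and twisted against the spring so that the reading can be taken: do not let go, and leave the blue plug and the other things on the bench where they are.

Things in the scene. Friction and masses are not known exactly. Their poses are not given: they have to be found in the camera images.
- tester: the torque tester, fixed to the bench: grey base plate 104 x 212 x 12 mm (origin under its centre), blue round dial head (radius 41 mm, top 42 mm up) on its +y half, blue round socket tower (radius 34 mm, 41 mm at its foot, 66 mm high) on its -y half, the two axes 115 mm apart along y; a blue neck 34 mm high joins them
- dial_centre (a point): centre of the upward-facing dial, level with the top of its bezel, 66 mm above the bench. The bezel is a knurled black ring round the dial, 60 mm in diameter, 42 to 66 mm above the bench; nothing else beside it is higher than 42 mm except the socket tower. It turns about the vertical axis through this point
- bezel (a joint): turn of the bezel, rad, clockwise seen from above: 0 where zero_mark stands at the resting pointer's tip (the dial reads zero), negative while the mark is anticlockwise of the pointer. It turns either way with about 0.05 N m of friction and stays where it is left; the white scale turns with it
- zero_mark (a point): the zero of the scale: a point in the black triangle on the white dial, 22 mm from the dial's centre; it turns with the bezel. A white line on the bezel's rim stands at the same angle. The scale has 30 divisions to the turn (12 degrees each)
- pointer_tip (a point): tip of the thin red pointer over the scale, 22 mm from the dial's centre, level with zero_mark. It cannot be touched; it stays still until the socket is twisted and then swings clockwise by twice the twist. The dial reads zero when zero_mark and pointer_tip are at the same angle
- band_mid (a point): middle of the green band of the scale (it spans 46 degrees), 22 mm from the dial's centre, 163 degrees clockwise of zero_mark; it turns with the bezel
- socket_rim (a point): centre of the socket's mouth, in the flat top of its aluminium ring, 66 mm above the bench; z up. The two slots for the lugs lie on the point's +x and -x sides, a red line outside each; they are 10 mm wide and reach 21 mm from the axis. The ring is 6 mm thick with a bore of 27 mm; below it the socket is hollow (27 mm deep below the ring)
- plunger (a joint): how far the sprung follower in the socket is pushed down, m. It catches the plug when the shoulder is 6 mm above the ring (0), and has to be pushed down 6 mm against 3 N growing to 8 N until the shoulder meets the ring (0.006). The plug can be turned once pushed at least 3 mm. Let go, it springs back and up
- spindle (a joint): how far the follower has been twisted with the plug, rad, clockwise seen from above: 0 at rest, 1.48 at the stop. The spring resists with 0.03 N m growing to 0.12 N m; the lugs have up to 5 degrees of play in the follower, so the plug turns about 1.48 to 1.57 rad to the stop
- plug_grip (a point): centre of the orange wing grip of the gauge plug (0.09 kg), which stands upright in one of the two holes of the stand. The grip is a flat bar 36 mm along the point's x, 14 mm along y (grasp it across y) and 30 mm high, 15 mm up and down from this point. A half turn makes no difference. Pressed home in the socket, this point lies 19 mm above socket_rim
- plug_shoulder (a point): centre of the underside of the plug's round shoulder (33 mm in diameter, 4 mm thick), 19 mm below plug_grip. Below it: a stem 23 mm in diameter and, 9.5 to 17.5 mm down, two lugs 5.6 mm wide on the +x and -x sides (in line with the wings), reaching 17.5 mm from the axis; then a nose 16 mm in diameter that ends 27.5 mm down
- stand: grey stand for the plugs, fixed, 56 x 150 x 22 mm (origin under its centre), with two holes at y = +45 and -45 mm; a plug's nose sits 10 mm deep in its hole, the centre of its grip 58.5 mm above the bench
- spare_plug_grip (a point): centre of the blue wing grip of the other plug, of the same outer sizes but with wider lugs: it does not fit and stays in the other hole of the stand
- gauge_block: light grey reference block 35 x 50 x 12 mm lying left of the tester, loose; origin under its centre
- oil_bottle: small yellow bottle with black cap, 32 mm in diameter, 77 mm high, standing behind the tester, loose; origin under its centre
- tape_measure: yellow tape measure 34 x 85 x 63 mm standing behind the tester to the right, loose; origin under its centre
Mind the look-alikes: they are no part of the job. What is shaped like the part that bears plug_grip but pink is not meant.

How it is judged:
By the outcome, as a careful person would: the job done as asked, in the order asked, and still so for the second after the job is handed in, while the arm keeps its last pose, push and grip.
It also fails if it takes over 67 s, if anything falls off the work surface, if the arm or the gripper's body presses on something with over 40 N, if the wrist force passes 120 N, or if a joint passes its speed limit or range.

## Robot

A 6-joint arm with a two-finger parallel gripper is mounted at the origin on the work surface; the furniture and walls round the work are solid. World frame = base frame: x ahead of the robot, y to its left, z up, the work surface at z = 0. Lengths are in m, angles in rad, forces in N, time in s.
With the tool pointing down it reaches from about 0.3 to 0.85 m from the base axis. Payload 4.2 kg.
Tool frame: the origin (TCP) lies at the very end of the fingers, on their centre line; the grasp point (between the pads) lies 19 mm behind it; z points along the fingers, y is the line along which they close (so a half turn about z gives the same grasp; the last joint's range is limited). The gripper opens to 91 mm and grips with 3 to 60 N. Pads are 32 mm wide; open, the fingers measure 118 mm over their backs; the gripper's body (76 mm by 178 mm) begins 60 mm behind the grasp point.
Start: joints at [-1.184, 0.32, 1.565, -0, 1.257, -0.02], TCP at [0.228, -0.528, 0.214] pointing down, gripper open.
Joint ranges: [-3.11, 3.11], [-0.84, 2.01], [0.21, 2.61], [-1.34, 4.49], [0.05, 2.63], [-2.56, 2.56]. Speed limits (rad/s): [2.57, 2.57, 3.14, 3.14, 3.14, 3.14].

## Interface

Orientations are given as a 3x3 rotation matrix whose columns are the frame's x, y, z axes.
In Python, from workcell import telemetry, cams, ticket gives the robot as it stands.
- The arm moves only by the shell command python3 -m handwheel 'ROWS'. ROWS is JSON, a list of rows, each a list of 7 numbers: the closure, from -1 (fully open) to 1 (shut), then the shift along the tool's x, y, z in units of 30 mm (1.0 is 30 mm), then the turn, a rotation vector about the tool's x, y, z in units of 6 degrees (1.0 is 6 degrees). A call has 1 to 12 rows; each row is the pose to reach, as a shift and turn from the pose commanded when the call began, along the tool's axes at that moment; what a row does not reach only later rows make up. A row lasts 1/8 s, in which the tool goes at most 62.5 mm and 10.7 degrees, less where a joint would pass 70% of its speed; a pose out of reach is approached as far as the arm can. A call with a gripper value outside its range is refused whole. The fingers move at their own pace and stop on an object; the grip force is fixed at half the most. Time passes only in rows, so rows that repeat a pose let the fingers close. It gives the time, the measured TCP pose, the force, the opening and the grip force at its end, in the units of the state.
- telemetry.get_obs(): the state, without advancing time (a new reading comes with each control period).
- cams.grab_frame(name): name is "scene" or "side" or "wrist"; returns a dict with "img" (480x640x3 uint8, blue, green, red), "z_map" (480x640 float32, m along the optical axis (not along the pixel's ray), 0 where there is no reading), "fx", "fy", "cx", "cy" (pixels), "R" (3x3) and "t" (3): a world point X has camera coordinates R X + t. Camera axes: x right, y down, z forward; pixel columns grow to the right and rows downward; lengths in m; the calibration is good to about 2 mm. A picture is of the moment at which its call begins.
- ticket.job_done(): hands the job in; it is judged then, once.
The state is a dict: "clock": time; "joint_positions": joint angles; "dq": joint speeds; "tau": joint torques, N m; "tcp_pos": TCP position; "ee_rot": TCP orientation; "force": force on the tool from outside, world axes, zero at the start; "ft_torque": the same for the moment, N m; "opening": finger opening in m; "gripper_force": force on a finger pad.
Only numpy, scipy, OpenCV 4.12 (cv2) and the standard library are available. Lean on these libraries where they do the work, as an engineer would, in place of code of your own. Each camera call takes 0.05 s, during which the arm holds its last target. There are 200 camera calls.

## Working session

There is one attempt and no reset: what is moved stays moved. The work goes in short steps, Python scripts to look and compute and a shell command to move; the robot and the scene stay as the last step left them, time stands still between calls to the robot, and variables do not carry over. Pictures are saved under pics/ and viewed, at most 10 in all, crops included, and the job is handed in when it is done.

```bash
ls; mkdir -p pics; cat > h.py <<'E'
import numpy as np, cv2
from workcell import telemetry, cams, ticket
def grab(n):
    f=cams.grab_frame(n); return f
def ray(f,u,v,z):
    R=np.array(f["R"]);t=np.array(f["t"]);d=R.T@np.array([(u-f["cx"])/f["fx"],(v-f["cy"])/f["fy"],1]);c=-R.T@t
    return c+d*(z-c[2])/d[2]
def proj(f,X):
    p=np.array(f["R"])@np.array(X)+np.array(f["t"]); return np.array([f["fx"]*p[0]/p[2]+f["cx"],f["fy"]*p[1]/p[2]+f["cy"]])
def blobs(f,lo,hi,z,amin=30):
    m=cv2.inRange(cv2.cvtColor(f["img"],cv2.COLOR_BGR2HSV),np.array(lo),np.array(hi))
    n,l,s,c=cv2.connectedComponentsWithStats(m)
    return [(s[i,4],c[i].round(1),ray(f,*c[i],z).round(4)) for i in range(1,n) if s[i,4]>=amin]
E
python3 - <<'E'
from h import *
s=grab("scene");d=grab("side")
cv2.imwrite("pics/a.png",s["img"]);cv2.imwrite("pics/b.png",d["img"])
o=telemetry.get_obs();print(o["tcp_pos"],o["ee_rot"],o["clock"],o["opening"])
for f in(s,d):
    R=np.array(f["R"]);print(-R.T@np.array(f["t"]),R[2])
    print("orange",blobs(f,(5,150,90),(18,255,255),.0585))
E
```

```text
pics
[ 0.22732702 -0.52768083  0.21321941] [[ 9.18406086e-01  3.95638599e-01 -5.99507418e-04]
 [ 3.95639053e-01 -9.18404978e-01  1.42707703e-03]
 [ 1.40161579e-05 -1.54782477e-03 -9.99998802e-01]] 0.1 0.09138226204740751
[-0.02021958  0.36212192  0.88646216] [ 0.52632847 -0.3951602  -0.75287898]
orange [(np.int32(145), array([402.1, 231.8]), array([ 0.481 , -0.2255,  0.0585]))]
[ 0.58834121 -1.11688529  0.79241707] [-0.01861848  0.83019632 -0.55716014]
orange [(np.int32(221), array([271., 291.]), array([ 0.4785, -0.2231,  0.0585]))]
```

View pics/a.png

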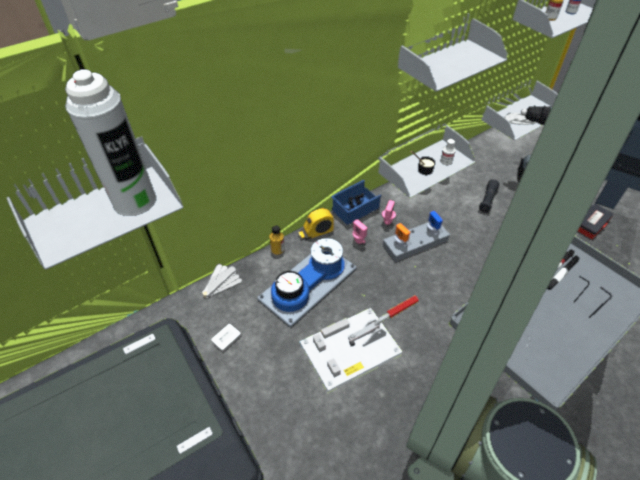

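View pics/b.png

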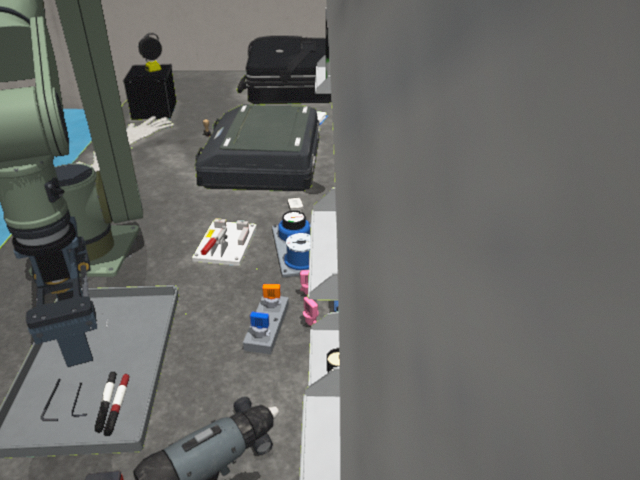

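Scene: dial at about (290,285), socket (327,251), orange plug (402,232), blue plug (435,220); pink look-alikes are at (360,232)/(388,212). Side: dial (293,218), socket (298,243).

```bash
python3 - <<'E'
from h import *
s=grab("scene");d=grab("side");w=grab("wrist")
for f,P in((s,dict(dial=(290,283),sock=(327,248),block=(227,336))),(d,dict(dial=(293,217),sock=(298,240)))):
    for k,v in P.items(): print(k,ray(f,*v,.066).round(3))
o=telemetry.get_obs();R=np.array(w["R"]);c=-R.T@np.array(w["t"]);E=np.array(o["ee_rot"])
print("wristcam in tool",E.T@(c-o["tcp_pos"]),"axes in tool",(E.T@R.T).round(3),w["fx"])
# shelf points: scene z map -> world points within 0.2 of tester, above .1
for f in(s,d):
    R=np.array(f["R"]);z=f["z_map"];v,u=np.mgrid[:480,:640]
    P=np.stack([(u-f["cx"])/f["fx"]*z,(v-f["cy"])/f["fy"]*z,z],-1)-np.array(f["t"])
    P=P@R; m=(z>0)&(P[...,2]>.1)&(P[...,0]>.35)&(P[...,0]<.95)&(abs(P[...,1])<.45)
    Q=P[m]; 
    for y in np.arange(-.45,.45,.1):
        q=Q[(Q[:,1]>=y)&(Q[:,1]<y+.1)]
        if len(q): print(round(y,2),"minx",np.percentile(q[:,0],[1,10,50]).round(3),"z at minx",q[q[:,0]<np.percentile(q[:,0],10)][:,2].min().round(3),q[:,2].max().round(3))
cv2.imwrite("pics/c.png",np.vstack([cv2.resize(s["img"][180:360,200:460],(780,540),interpolation=cv2.INTER_CUBIC)]))
E
```

```text
dial [0.506 0.064 0.066]
sock [ 0.538 -0.054  0.066]
block [0.472 0.23  0.066]
dial [0.51  0.059 0.066]
sock [ 0.527 -0.044  0.066]
wristcam in tool [ 0.08024648  0.00087069 -0.17199282] axes in tool [[-0.001 -0.958 -0.285]
 [ 1.    -0.001 -0.001]
 [ 0.001 -0.285  0.958]] 345.8108619356729
-0.45 minx [0.569 0.603 0.682] z at minx 0.33 0.476
-0.35 minx [0.677 0.679 0.683] z at minx 0.104 0.499
-0.25 minx [0.679 0.681 0.684] z at minx 0.101 0.521
-0.15 minx [0.681 0.682 0.685] z at minx 0.1 0.547
-0.05 minx [0.682 0.684 0.686] z at minx 0.101 0.57
0.05 minx [0.653 0.685 0.687] z at minx 0.1 0.606
0.15 minx [0.576 0.651 0.688] z at minx 0.327 0.63
0.25 minx [0.363 0.485 0.66 ] z at minx 0.101 0.629
0.35 minx [0.354 0.397 0.666] z at minx 0.127 0.571
-0.45 minx [0.567 0.571 0.588] z at minx 0.33 0.376
-0.35 minx [0.575 0.578 0.588] z at minx 0.341 0.372
0.15 minx [0.562 0.57  0.587] z at minx 0.33 0.431
0.25 minx [0.352 0.375 0.47 ] z at minx 0.1 0.518
0.35 minx [0.353 0.372 0.465] z at minx 0.128 0.362
```

View pics/c.png

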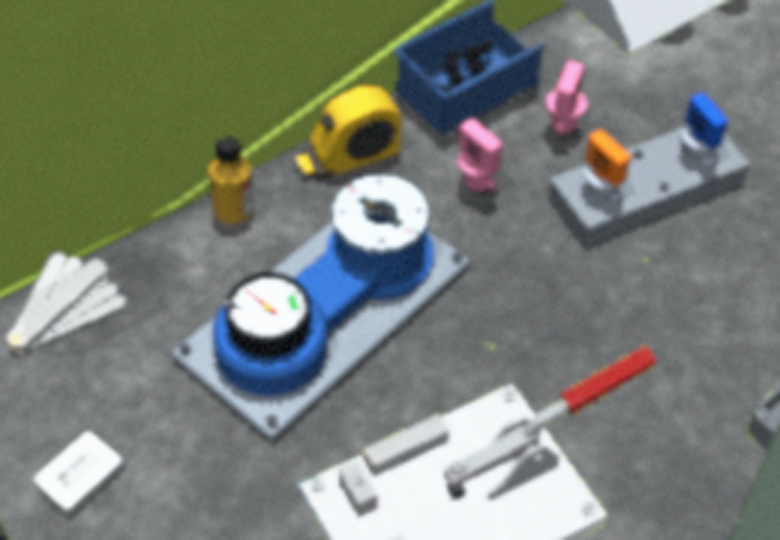

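The dial shows the red pointer toward upper-left, the green band right, the white rim line at left; the socket is clear of clutter. Moving over the tester for a close look.

```bash
python3 -m handwheel '[[-1,16,-13.2,-1.2,0,0,0],[-1,16,-13.2,-1.2,0,0,0],[-1,16,-13.2,-1.2,0,0,0],[-1,16,-13.2,-1.2,0,0,0],[-1,16,-13.2,-1.2,0,0,0],[-1,16,-13.2,-1.2,0,0,0],[-1,16,-13.2,-1.2,0,0,0],[-1,16,-13.2,-1.2,0,0,0],[-1,16,-13.2,-1.2,0,0,0],[-1,16,-13.2,-1.2,0,0,0],[-1,16,-13.2,-1.2,0,0,0],[-1,16,-13.2,-1.2,0,0,0]]'
python3 - <<'E'
from h import *
w=grab("wrist");cv2.imwrite("pics/d.png",w["img"])
o=telemetry.get_obs();print(o["tcp_pos"],o["ee_rot"],o["joint_positions"],o["clock"])
E
```

```text
clock: 1.75
tcp_pos: [0.5111, 0.0253, 0.2496]
ee_rot: [[0.918, 0.396, -0.001], [0.396, -0.918, -0.001], [-0.001, 0.0, -1.0]]
force: [-0.0, -0.9, -0.2]
opening: 0.0911
gripper_force: 0.0
[0.51100784 0.02466032 0.24970751] [[ 9.18662897e-01  3.95041336e-01 -9.08018261e-04]
 [ 3.95040848e-01 -9.18663309e-01 -6.72942032e-04]
 [-1.10000298e-03  2.59502573e-04 -9.99999361e-01]] [ 2.61663970e-02  1.98140535e-01  1.64173910e+00 -6.73007759e-04
  1.30263840e+00  1.19102862e+00] 1.8
```

View pics/d.png

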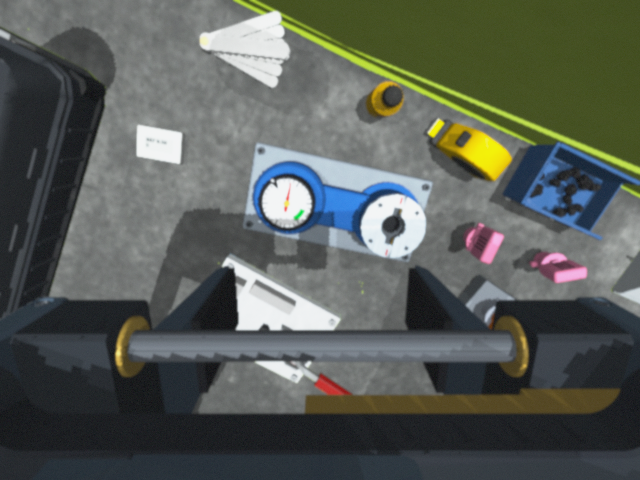

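Dial at about (286,203), socket (392,224), red pointer up, green band at lower right (300,215), rim line at about (273,182). Measuring these numerically.

```bash
cat > dial.py <<'E'
from h import *
def dial(f,c0,zt=.066,zs=.060,save=None):
    # top view resample, 0.25 mm/px, world x up, world y left, centred at c0
    N=320;g=(np.arange(N)-N/2)*.00025
    def top(z):
        U=np.zeros((N,N,2),np.float32)
        X=np.stack(np.broadcast_arrays(c0[0]-g[:,None],c0[1]-g[None,:],np.float64(z)),-1)
        p=X@np.array(f["R"]).T+np.array(f["t"])
        return cv2.remap(f["img"],(f["fx"]*p[...,0]/p[...,2]+f["cx"]).astype(np.float32),(f["fy"]*p[...,1]/p[...,2]+f["cy"]).astype(np.float32),cv2.INTER_CUBIC)
    T=top(zt)
    if save: cv2.imwrite(save,cv2.resize(T,(580,580)))
    return T
E
python3 - <<'E'
from dial import *
w=grab("wrist")
hsv=cv2.cvtColor(w["img"],cv2.COLOR_BGR2HSV)
m=((hsv[...,1]<60)&(hsv[...,2]>150)).astype(np.uint8)
n,l,s,c=cv2.connectedComponentsWithStats(m)
for i in range(1,n):
    if s[i,4]>300: print(s[i],c[i].round(1),ray(w,*c[i],.066).round(4))
C={}
for nm,(u,v) in dict(dial=(286,203),sock=(392,224)).items():
    mm=np.zeros_like(m);cv2.circle(mm,(u,v),45,1,-1)
    if nm=="dial": k=((hsv[...,2]>60)&(hsv[...,1]<60)|((hsv[...,0]<90)&(hsv[...,2]>60)))
    else: k=(hsv[...,1]<60)&(hsv[...,2]>110)
    cs,_=cv2.findContours((mm&k.astype(np.uint8)),cv2.RETR_EXTERNAL,cv2.CHAIN_APPROX_NONE)
    ct=max(cs,key=cv2.contourArea); e=cv2.fitEllipse(cv2.convexHull(ct)); print(nm,e,ray(w,*e[0],.066).round(4)); C[nm]=ray(w,*e[0],.066)
a=dial(w,C["dial"]);b=dial(w,C["sock"])
cv2.imwrite("pics/e.png",cv2.resize(np.hstack([a,b]),(800,400)))
E
```

```text
[ 198   10   92   78 4023] [250.8  46. ] [0.6347 0.1476 0.066 ]
[ 130  118   52   47 1601] [157.5 143. ] [0.5176 0.2033 0.066 ]
[ 245  142  188  118 7009] [358.1 199.7] [ 0.5446 -0.0028  0.066 ]
[ 261  178   50   50 1770] [285.4 201.4] [0.5132 0.0657 0.066 ]
[603 220  37  38 713] [625.1 240.1] [ 0.6179 -0.2842  0.066 ]
[ 221  255  120   75 4205] [275.1 303.7] [0.3999 0.0335 0.066 ]
[596 256  33  25 379] [612.8 269.2] [ 0.5852 -0.2926  0.066 ]
[466 282  47  28 457] [487.  294.3] [ 0.5046 -0.1812  0.066 ]
[255 361  63  23 748] [288.4 369.9] [ 0.3239 -0.0128  0.066 ]
dial ((285.6712646484375, 201.69737243652344), (51.57828140258789, 53.92739486694336), 126.60774993896484) [0.5131 0.0653 0.066 ]
sock ((391.5922546386719, 222.90040588378906), (87.19803619384766, 90.1695785522461), 75.3100814819336) [ 0.5362 -0.0458  0.066 ]
```

View pics/e.png

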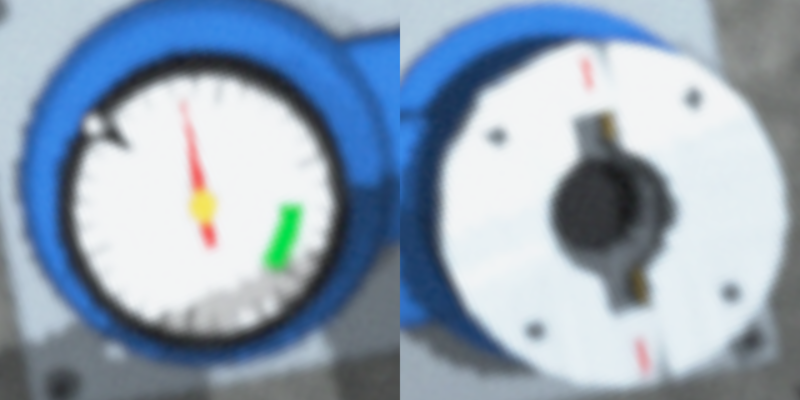

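Rectified view: pointer about 11° left of up, zero mark about 54° left, so the bezel must turn ≈43° clockwise. Tester yaw ≈10.6°, dial (0.513,0.0645), socket (0.5335,-0.049). Going down on the bezel.

```bash
python3 -m handwheel '[[-1,0.58,-1.2,0,0,0,0],[-1,0.58,-1.2,2,0,0,0],[-1,0.58,-1.2,4,0,0,0],[-1,0.58,-1.2,5.5,0,0,0],[-1,0.58,-1.2,6.75,0,0,0],[-1,0.58,-1.2,6.75,0,0,0],[1,0.58,-1.2,6.75,0,0,0],[1,0.58,-1.2,6.75,0,0,0],[1,0.58,-1.2,6.75,0,0,0],[1,0.58,-1.2,6.75,0,0,0],[1,0.58,-1.2,6.75,0,0,0],[1,0.58,-1.2,6.75,0,0,0]]'
```

```text
clock: 3.35
tcp_pos: [0.5137, 0.0663, 0.0485]
ee_rot: [[0.919, 0.395, 0.001], [0.395, -0.919, 0.001], [0.002, -0.001, -1.0]]
force: [-2.5, 2.8, 6.1]
opening: 0.0592
gripper_force: 30.0
```

```bash
python3 -m handwheel '[[1,0,0,0,0,0,1.2],[1,0,0,0,0,0,2.4],[1,0,0,0,0,0,3.6],[1,0,0,0,0,0,4.8],[1,0,0,0,0,0,6],[1,0,0,0,0,0,7.2],[1,0,0,0,0,0,7.2],[1,0,0,0,0,0,7.2]]'
python3 -m handwheel '[[-1,0,0,0,0,0,0],[-1,0,0,0,0,0,0],[-1,0,0,0,0,0,0],[-1,0,0,-2,0,0,0],[-1,0,0,-4,0,0,0],[-1,-0.5,0,-5,0,0,0],[-1,-0.5,0,-5,0,0,0]]'
python3 - <<'E'
from dial import *
w=grab("wrist");a=dial(w,(.5129,.0645,.066))
cv2.imwrite("pics/f.png",cv2.resize(a,(580,580)))
for f in(w,):
  print("orange",blobs(f,(5,150,90),(18,255,255),.0585))
E
```

```text
clock: 4.35
tcp_pos: [0.5137, 0.065, 0.0485]
ee_rot: [[0.941, -0.34, 0.001], [-0.34, -0.941, -0.001], [0.001, 0.001, -1.0]]
force: [-1.4, -0.3, 5.1]
opening: 0.059
gripper_force: 30.0
clock: 5.22
tcp_pos: [0.5002, 0.0709, 0.1999]
ee_rot: [[0.941, -0.34, 0.005], [-0.34, -0.941, 0.001], [0.005, -0.002, -1.0]]
force: [0.5, 0.1, -0.4]
opening: 0.0909
gripper_force: 0.0
orange [(np.int32(326), array([632.7, 139.8]), array([ 0.4842, -0.2115,  0.0585]))]
```

View pics/f.png

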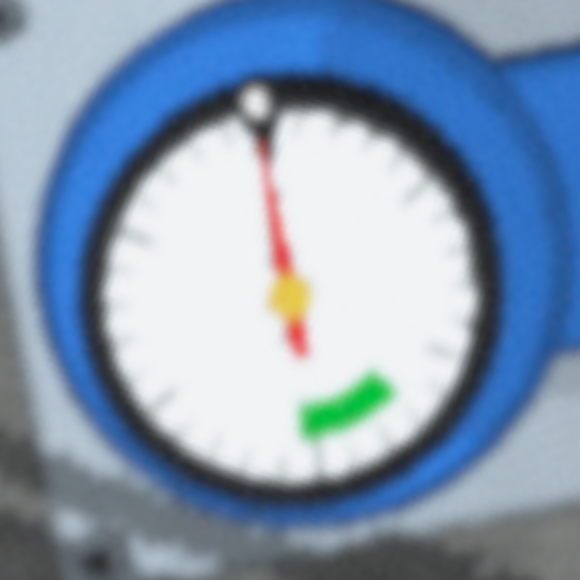

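Zero mark now sits at the pointer tip (both ≈10° left of up, within about 1°). Next: travel to the plug, turning the tool half round so the twist stays within joint 6's range.

```bash
python3 -m handwheel '[[-1,0.4,1.1,0,0,0,-1.7],[-1,0.8,2.3,0,0,0,-3.4],[-1,1.3,3.7,0,0,0,-5.1],[-1,1.7,5,0,0,0,-6.8],[-1,2.2,6.2,0,0,0,-8.5],[-1,2.6,7.4,0,0,0,-10.2],[-1,3,8.4,0,0,0,-11.9],[-1,3.3,9.2,0,0,0,-13.6],[-1,3.3,9.2,0,0,0,-15.3],[-1,3.3,9.2,0,0,0,-17]]'
python3 -m handwheel '[[-1,0,0,0,0,0,-1.7],[-1,0,0,0,0,0,-3.4],[-1,0,0,0,0,0,-5.1],[-1,0,0,0,0,0,-6.8],[-1,0,0,0,0,0,-8.5],[-1,0,0,0,0,0,-10.2],[-1,0,0,0,0,0,-11.9],[-1,0,0,0,0,0,-13.6],[-1,0,0,0,0,0,-15.3],[-1,0,0,0,0,0,-17],[-1,0,0,0,0,0,-17]]'
python3 - <<'E'
from h import *
w=grab("wrist");cv2.imwrite("pics/g.png",w["img"])
print(telemetry.get_obs()["joint_positions"])
m=cv2.inRange(cv2.cvtColor(w["img"],cv2.COLOR_BGR2HSV),(5,150,90),(18,255,255))
cs,_=cv2.findContours(m,cv2.RETR_EXTERNAL,cv2.CHAIN_APPROX_NONE)
for c in cs:
    if cv2.contourArea(c)>100: r=cv2.minAreaRect(c);print(r,[ray(w,*p,.0735).round(4).tolist() for p in cv2.boxPoints(r)],ray(w,*r[0],.0735))
E
```

```text
clock: 6.52
tcp_pos: [0.4976, -0.223, 0.1948]
ee_rot: [[0.133, 0.991, -0.004], [0.991, -0.133, 0.002], [0.001, -0.004, -1.0]]
force: [-0.7, -0.7, -0.0]
opening: 0.091
gripper_force: 0.0
clock: 7.9
tcp_pos: [0.4978, -0.2225, 0.1953]
ee_rot: [[-0.998, -0.069, -0.003], [-0.069, 0.998, 0.001], [0.003, 0.002, -1.0]]
force: [-0.3, -0.2, 0.7]
opening: 0.0913
gripper_force: 0.0
[-4.41295022e-01  2.87298498e-01  1.65932844e+00 -1.40298292e-04
  1.19800356e+00 -2.08061888e+00]
((323.0, 213.5), (43.0, 16.0), 90.0) [[0.4596, -0.2316, 0.0735], [0.4587, -0.218, 0.0735], [0.4965, -0.2151, 0.0735], [0.4974, -0.2292, 0.0735]] [ 0.477723   -0.22351481  0.0735    ]
```

View pics/g.png

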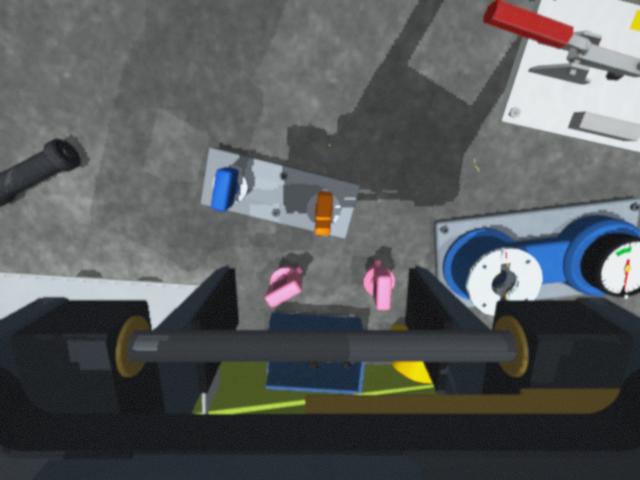

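Orange grip at (324,213), nearly upright in the image; blue at (225,188); pink look-alikes at (283,285) and (380,285). Refining angle.

```bash
python3 - <<'E'
from h import *
w=grab("wrist");h=cv2.cvtColor(w["img"],cv2.COLOR_BGR2HSV)
m=cv2.inRange(h,(3,120,60),(20,255,255));m[:180]=0;m[245:]=0;m[:,:300]=0;m[:,350:]=0
V=h[...,2]; print(np.percentile(V[m>0],[5,25,50,75,95]))
o=telemetry.get_obs();E=np.array(o["ee_rot"])
for nm,k in(("all",m>0),("bright",(m>0)&(V>np.median(V[m>0])-10)),("top",(m>0)&(V>np.percentile(V[m>0],95)-30))):
    v,u=np.nonzero(k); P=np.array([ray(w,a,b,.0735)[:2] for a,b in zip(u,v)]);c=P.mean(0)
    ev,ec=np.linalg.eigh(np.cov((P-c).T)); a=np.degrees(np.arctan2(*ec[::-1,1]))
    q=(P-c)@ec[:,::-1]; print(nm,len(u),c.round(4),"ang",(a%180).round(1),np.ptp(q,0).round(4),"tool delta",(E.T@np.append(c-o["tcp_pos"][:2],0)/.03).round(2))
for r in range(190,240,4): print(r,[(x,int(V[r,x])) for x in range(312,338,2) if m[r,x]])
E
```

```text
[111.4 139.  147.  170.  235.6]
all 649 [ 0.4777 -0.2234] ang 179.8 [0.0385 0.0142] tool delta [0.68 0.02 0.  ]
bright 497 [ 0.4805 -0.2231] ang 178.7 [0.0345 0.0126] tool delta [0.59 0.02 0.  ]
top 122 [ 0.4902 -0.2236] ang 179.2 [0.0158 0.0117] tool delta [ 0.26 -0.02  0.  ]
190 []
194 [(318, 104), (320, 113), (322, 119), (324, 116), (326, 114), (328, 114), (330, 108)]
198 [(318, 127), (320, 144), (322, 146), (324, 145), (326, 145), (328, 148), (330, 142), (332, 128)]
202 [(318, 131), (320, 147), (322, 149), (324, 147), (326, 149), (328, 147), (330, 143)]
206 [(316, 111), (318, 135), (320, 143), (322, 148), (324, 147), (326, 149), (328, 149), (330, 138)]
210 [(316, 112), (318, 137), (320, 147), (322, 147), (324, 147), (326, 146), (328, 144), (330, 135)]
214 [(316, 116), (318, 141), (320, 147), (322, 149), (324, 147), (326, 145), (328, 145), (330, 130)]
218 [(316, 175), (318, 227), (320, 228), (322, 227), (324, 227), (326, 228), (328, 224), (330, 187)]
222 [(316, 130), (318, 141), (320, 149), (322, 146), (324, 145), (326, 145), (328, 139), (330, 123)]
226 [(316, 146), (318, 149), (320, 147), (322, 149), (324, 148), (326, 148), (328, 139)]
230 [(316, 234), (318, 239), (320, 239), (322, 240), (324, 240), (326, 240), (328, 226)]
234 [(316, 163), (318, 203), (320, 206), (322, 211), (324, 217), (326, 217), (328, 182)]
238 []
```

```bash
python3 -m handwheel '[[-1,0.66,0.02,0,0,0,0.76],[-1,0.66,0.02,1.5,0,0,0.76],[-1,0.66,0.02,3,0,0,0.76],[-1,0.66,0.02,4.3,0,0,0.76],[-1,0.66,0.02,4.94,0,0,0.76],[-1,0.66,0.02,4.94,0,0,0.76],[1,0.66,0.02,4.94,0,0,0.76],[1,0.66,0.02,4.94,0,0,0.76],[1,0.66,0.02,4.94,0,0,0.76],[1,0.66,0.02,4.94,0,0,0.76],[1,0.66,0.02,4.94,0,0,0.76],[1,0.66,0.02,4.94,0,0,0.76]]'
```

```text
clock: 9.5
tcp_pos: [0.4787, -0.2235, 0.0493]
ee_rot: [[-1.0, 0.008, 0.0], [0.008, 1.0, -0.0], [-0.0, -0.0, -1.0]]
force: [-0.1, -0.8, -0.4]
opening: 0.0338
gripper_force: 0.0
```

```bash
python3 -m handwheel '[[1,0,0,0,0,0,0],[1,0,0,0,0,0,0],[1,0,0,0,0,0,0],[1,0,0,-0.5,0,0,0],[1,0,0,-1.5,0,0,0],[1,0,0,-3,0,0,0],[1,0,0,-3.5,0,0,0],[1,0,0,-3.5,0,0,0]]'
python3 - <<'E'
from h import *
o=telemetry.get_obs();p=np.array(o["tcp_pos"]);E=np.array(o["ee_rot"]);print(p,o["joint_positions"][5])
for n in("wrist","scene","side"):
  w=grab(n); print(n,blobs(w,(3,120,60),(20,255,255),p[2]+.010,60)[:6])
# socket estimates from scene/side: white disc near expected
w=grab("wrist");cv2.imwrite("pics/h.png",w["img"])
d=np.array([.5335,-.0488,p[2]])-p;print((E.T@d/.03).round(2))
E
```

```text
clock: 10.5
tcp_pos: [0.479, -0.2237, 0.1552]
ee_rot: [[-1.0, 0.008, 0.002], [0.008, 1.0, -0.001], [-0.002, -0.001, -1.0]]
force: [-0.2, 0.6, -2.8]
opening: 0.014
gripper_force: 30.0
[ 0.47902683 -0.22365952  0.15518067] -2.021381570382725
wrist [(np.int32(1951), array([321.6, 298.3]), array([ 0.4763, -0.2247,  0.1652]))]
scene []
side []
[-1.77  5.84 -0.  ]
```

View pics/h.png

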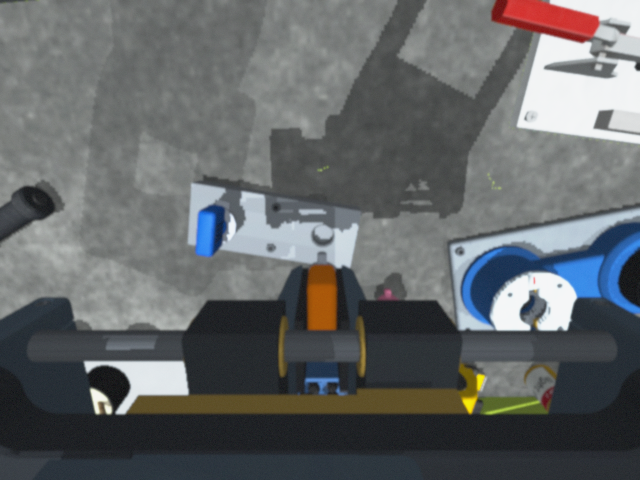

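The plug is out of its hole (323,233) and held at (322,298), blue undisturbed. Checking the plug's offset in the grip from its edges, then approaching the socket.

```bash
python3 - <<'E'
from h import *
w=grab("wrist");o=telemetry.get_obs();p=np.array(o["tcp_pos"]);E=np.array(o["ee_rot"])
hv=cv2.cvtColor(w["img"],cv2.COLOR_BGR2HSV)
print([(r,int(np.median(hv[r,316:328,0])),int(np.median(hv[r,316:328,2]))) for r in range(256,300,2)])
for v in range(258,296,4): print(v,[(E.T@(ray(w,322,v,p[2]+.0092+s)-p)*1000).round(1)[0] for s in(-.015,.015)])
d=np.array([.5343,-.0484,p[2]])-p;print((E.T@d/.03).round(2))
E
```

```text
[(256, 106, 134), (258, 107, 136), (260, 107, 135), (262, 107, 126), (264, 4, 107), (266, 14, 120), (268, 15, 122), (270, 15, 123), (272, 15, 123), (274, 15, 124), (276, 15, 125), (278, 15, 125), (280, 15, 126), (282, 15, 130), (284, 15, 146), (286, 15, 162), (288, 15, 167), (290, 15, 169), (292, 15, 170), (294, 15, 169), (296, 15, 170), (298, 15, 170)]
258 [np.float64(19.3), np.float64(29.7)]
262 [np.float64(17.0), np.float64(27.8)]
266 [np.float64(14.7), np.float64(25.8)]
270 [np.float64(12.4), np.float64(23.9)]
274 [np.float64(10.0), np.float64(21.9)]
278 [np.float64(7.6), np.float64(20.0)]
282 [np.float64(5.2), np.float64(18.0)]
286 [np.float64(2.8), np.float64(16.0)]
290 [np.float64(0.4), np.float64(14.0)]
294 [np.float64(-2.0), np.float64(12.0)]
[-1.84  5.84  0.  ]
```

```bash
python3 -m handwheel '[[1,-0.4,1.5,0,0,0,-0.5],[1,-0.8,3,0,0,0,-1],[1,-1.3,4.5,0,0,0,-1.4],[1,-1.84,5.84,0,0,0,-1.85],[1,-1.84,5.84,0,0,0,-1.85],[1,-1.84,5.84,0,0,0,-1.85]]'
```

```text
clock: 11.5
tcp_pos: [0.5346, -0.049, 0.1534]
ee_rot: [[-0.983, -0.185, -0.002], [-0.185, 0.983, -0.0], [0.002, -0.0, -1.0]]
force: [-0.0, 0.7, -1.7]
opening: 0.0137
gripper_force: 30.0
```

Over the socket, aligned. Descending in stages.

```bash
python3 -m handwheel '[[1,0,0,0.8,0,0,0],[1,0,0,1.4,0,0,0],[1,0,0,1.75,0,0,0],[1,0,0,1.75,0,0,0],[1,0,0,1.75,0,0,0]]'; python3 - <<'E'
from h import *
w=grab("wrist");s=grab("side");c=grab("scene")
cv2.imwrite("pics/i.png",np.hstack([cv2.resize(w["img"][180:400,220:440],(400,400)),cv2.resize(c["img"][200:300,270:370],(400,400),interpolation=cv2.INTER_CUBIC)]))
E
```

```text
clock: 12.12
tcp_pos: [0.5357, -0.0492, 0.1024]
ee_rot: [[-0.983, -0.184, 0.001], [-0.184, 0.983, -0.0], [-0.001, -0.001, -1.0]]
force: [1.0, -0.5, -0.8]
opening: 0.0139
gripper_force: 30.0
```

View pics/i.png

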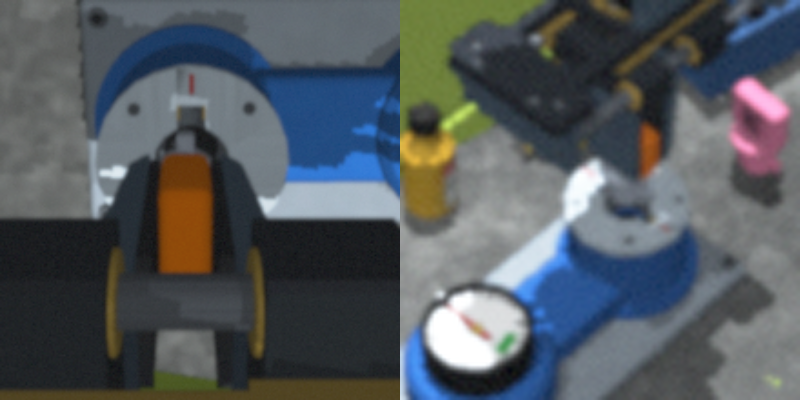

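```bash
python3 -m handwheel '[[1,0,0,0.1,0,0,0],[1,0,0,0.2,0,0,0],[1,0,0,0.3,0,0,0],[1,0,0,0.3,0,0,0]]'
```

```text
clock: 12.78
tcp_pos: [0.5353, -0.0486, 0.0929]
ee_rot: [[-0.983, -0.185, -0.0], [-0.185, 0.983, -0.0], [0.0, -0.0, -1.0]]
force: [-0.3, 0.1, 1.0]
opening: 0.0139
gripper_force: 30.0
```

The plug lines up with the near slot (slot 190, plug 186 in the left crop) and the nose is entering cleanly. Continuing down.

```bash
python3 -m handwheel '[[1,0.03,0,0.1,0,0,0],[1,0.03,0,0.2,0,0,0],[1,0.03,0,0.3,0,0,0],[1,0.03,0,0.35,0,0,0],[1,0.03,0,0.35,0,0,0]]'
```

```text
clock: 13.4
tcp_pos: [0.5342, -0.0486, 0.0818]
ee_rot: [[-0.983, -0.185, -0.001], [-0.185, 0.983, 0.0], [0.001, 0.001, -1.0]]
force: [-0.3, 1.1, -1.6]
opening: 0.0139
gripper_force: 30.0
```

```bash
python3 -m handwheel '[[1,0,0,0.08,0,0,0],[1,0,0,0.16,0,0,0],[1,0,0,0.22,0,0,0],[1,0,0,0.22,0,0,0],[1,0,0,0.22,0,0,0]]'
```

```text
clock: 14.02
tcp_pos: [0.5343, -0.0487, 0.0761]
ee_rot: [[-0.983, -0.185, 0.0], [-0.185, 0.983, 0.0], [-0.0, 0.0, -1.0]]
force: [-2.4, 2.5, 5.9]
opening: 0.0138
gripper_force: 30.0
```

```bash
python3 -m handwheel '[[1,0,0,0.04,0,0,0],[1,0,0,0.08,0,0,0],[1,0,0,0.08,0,0,0],[1,0,0,0.08,0,0,0]]'
```

```text
clock: 14.52
tcp_pos: [0.5343, -0.0487, 0.0756]
ee_rot: [[-0.983, -0.185, 0.001], [-0.185, 0.983, 0.0], [-0.001, -0.0, -1.0]]
force: [-5.8, 3.9, 17.4]
opening: 0.0139
gripper_force: 30.0
```

Home against the ring (force rose with no travel). Twisting clockwise.

```bash
python3 -m handwheel '[[1,0,0,0,0,0,1],[1,0,0,0,0,0,2.3],[1,0,0,0,0,0,3.6],[1,0,0,0,0,0,5],[1,0,0,0,0,0,6.4],[1,0,0,0,0,0,7.8],[1,0,0,0,0,0,9.2],[1,0,0,0,0,0,10.6],[1,0,0,0,0,0,12],[1,0,0,0,0,0,13.2],[1,0,0,0,0,0,14],[1,0,0,0,0,0,14]]'
python3 - <<'E'
from h import *
o=telemetry.get_obs();print(o["ft_torque"],o["joint_positions"][5],o["dq"][5])
E
```

```text
clock: 16.02
tcp_pos: [0.5349, -0.0479, 0.0756]
ee_rot: [[-0.286, 0.958, 0.002], [0.958, 0.286, 0.001], [0.001, 0.002, -1.0]]
force: [-4.9, 6.5, 16.4]
opening: 0.0139
gripper_force: 30.0
[1.11704542 0.84193411 0.10388347] -0.40279068030392495 -0.013391439245141301
```

```bash
python3 -m handwheel '[[1,0,0,0,0,0,0.5],[1,0,0,0,0,0,1],[1,0,0,0,0,0,1.2],[1,0,0,0,0,0,1.2],[1,0,0,0,0,0,1.2]]'
python3 - <<'E'
from dial import *
o=telemetry.get_obs();print(o["ft_torque"],o["joint_positions"][5])
E=np.array(o["ee_rot"]);print(np.degrees(np.arctan2(E[1,0],E[0,0])))
w=grab("wrist");c=grab("scene")
a=dial(w,(.5129,.0645,.066))
cv2.imwrite("pics/j.png",np.hstack([cv2.resize(a,(400,400)),cv2.resize(c["img"][220:320,250:350],(400,400),interpolation=cv2.INTER_CUBIC)]))
E
```

```text
clock: 16.65
tcp_pos: [0.5349, -0.048, 0.0756]
ee_rot: [[-0.164, 0.986, 0.002], [0.986, 0.164, 0.001], [0.001, 0.002, -1.0]]
force: [-5.8, 6.4, 17.5]
opening: 0.0139
gripper_force: 30.0
[1.08304357 0.86218826 0.16347716] -0.27780648376633105
99.44829972128578
```

View pics/j.png

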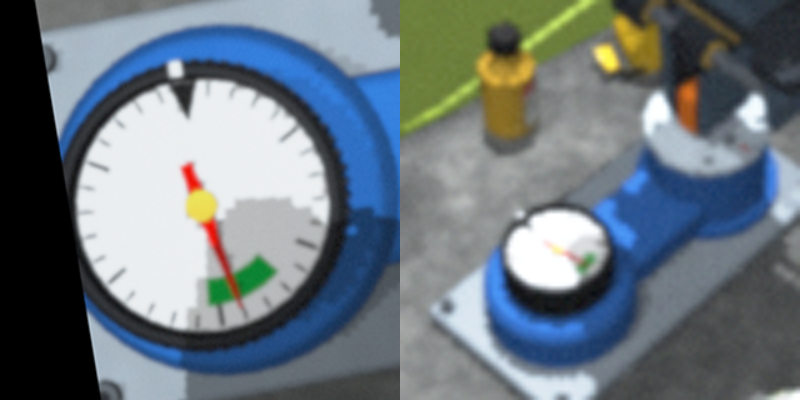

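The pointer (tip at (238,305)) is inside the green band. It swung about 170°, so the spindle is at 1.48 rad, its stop. The zero mark is still at the resting angle, and the plug is held, pressed at 17 N.

```bash
python3 -c "
from workcell import ticket; print(ticket.job_done())"
```

```text
the job is handed in; nothing more can be done
None
```

The job is handed in, and no verdict came back. The bezel is zeroed to within about 1°. The orange plug is pressed home and twisted to its stop, still gripped, and the pointer reads in the green band.

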